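# Spot a lathe way with a camelback straightedge

## Task

Spot the flat, blued way of the stripped lathe bed: pick the red camelback straightedge off its wooden rest by the grip on top of its bow, keep it level, lay it gently on the blued length so that it covers it, ends matched and sides flush along the way's edges, and let go for a second so that it bears under its own weight alone. Then grip it again, lift it straight up off the way without tipping or turning it, and finish while still holding it, steady and level, about 100 mm above the blued way. Leave the other tools on the bench where they are.

Things in the scene. Friction and masses are not known exactly. Their poses are not given: they have to be found in the camera images.
- straightedge: Camelback straightedge: steel sole 240 x 28 x 7 mm, red bowed body 58 mm high, 0.6 to 0.8 kg, balanced at mid-length. Origin: centre of the sole's underside; x along it, y across, z up; a half turn is the same. Loose: it starts upright on the rest, underside 30 mm above the bench, in line with the rest's x within 3 degrees.
- grip (a point): Middle of the straightedge's red grip block at the top of its bow, 51 mm straight above the origin. The block is 64 mm long (x), 18 mm wide (y) and 14 mm high, flat-topped. Under it only an 8 mm thick web; the space beside is free down to 11 mm above the underside, where the body widens to the sole's 28 mm.
- rest: Wooden rest, fixed: board 220 x 85 x 14 mm with two cross bearers whose tops are 30 mm above the bench, with 4 mm high cheeks 21 mm either side of the middle. Origin: centre of its underside, on the bench; x along its length.
- bed: Stripped bed casting of a small bench lathe, fixed, grey-green: 400 mm long (x), 110 mm wide over the feet (y). On top two machined ways along x: the flat, blued way at y = -31 mm, 75 mm above the bench, and the bright inverted-V way at y = +31 mm, its ridge 78 mm above the bench. Origin: centre of its underside, on the bench.
- way (a point): Centre of the top face of the flat way, 75 mm above the bench, in the middle of its blued length. The flat way is 30 mm wide (y) and as long as the bed; the blued part is the middle 240 mm, dark blue, with bright steel 80 mm long at either end. Axes as the bed's: x along the way, y across, z up.
- scraper: Hand scraper lying on the bench along its x, about 320 mm long, 29 mm wide, steel blade to +x, turned wooden handle to -x. Origin on the bench, at the blade's root. To be left alone.
- blue_tin: Closed round tin of marking blue, 52 mm diameter, 34 mm high, standing. Origin: centre of its underside. To be left alone.
- square: Engineer's square lying flat: dark stock 80 x 18 x 16 mm along y, steel blade 125 x 22 mm along +x. Origin on the bench under the stock's middle. To be left alone.
- hammer: Hammer, 280 mm long, lying on the bench along its x. To be left alone.
- file: Flat file lying on the bench, about 315 mm long, along its x, orange handle to -x. Origin on the bench near the handle's ferrule. To be left alone.
- roller: Rubber ink roller lying on the bench: roller 70 mm long, 32 mm diameter at +x, black handle to -x; about 175 mm long, 32 mm high. To be left alone.
Things that resemble listed ones, but are neither listed nor needed, are in the scene too. There is more than one size of the straightedge; the one meant has the size given above.

How it is judged:
By the outcome, as a careful person would: the job done as asked, in the order asked, and still so for the second after the job is handed in, while the arm keeps its last pose, push and grip.
It also fails if it takes over 48 s, if anything falls off the work surface, if the arm or the gripper's body presses on something with over 40 N, if the wrist force passes 120 N, or if a joint passes its speed limit or range.

## Robot

A 6-joint arm with a two-finger parallel gripper is mounted at the origin on the work surface. World frame = base frame: x ahead of the robot, y to its left, z up, the work surface at z = 0. Lengths are in mm, angles in degrees, forces in N, time in s.
With the tool pointing down it reaches from about 350 to 850 mm from the base axis. Payload 8.1 kg.
Tool frame: the origin (TCP) lies between the finger pads; the fingertips stand 22 mm ahead of it and the grasp point (between the pads) lies 3 mm ahead of it; z points along the fingers, y is the direction in which the jaws open and shut (so a half turn about z gives the same grasp; the last joint's range is limited). The gripper opens to 85 mm and grips with 20 to 120 N. Pads are 22 mm wide; open, the fingers measure 114 mm over their backs; the gripper's body (76 mm by 85 mm) begins 54 mm behind the grasp point. The pads swing forward as they close: fully open they stand 13 mm farther back than shut.
Start: joints at [-72.789, 7.471, 85.268, -0, 87.261, -4.893], TCP at [225.8, -555.895, 253.292] pointing down, gripper open.
Joint ranges: [-169.43, 169.43], [-51.17, 129.36], [1.28, 143.12], [-76.62, 256.62], [0, 156.53], [-152.29, 152.29]. Speed limits (degrees/s): [136.94, 136.94, 159.86, 180, 180, 180].

## Interface

Orientations are given as [roll, pitch, yaw] about the fixed x, y, z axes, in that order (R = Rz(yaw) Ry(pitch) Rx(roll)).
In Python, from bench import r gives the robot as it stands.
- The arm moves only by the tool drive_tool, never from a script. Its argument "moves" is a list of rows, each a list of 2 entries, a list of its own where there are three numbers: the shift along the world's x, y, z in mm, then the turn about the world's z in degrees. A call has exactly 8 rows; each row is the pose to reach, as a shift and turn from the pose commanded when the call began; what a row does not reach only later rows make up. A row lasts 1/12 s, in which the tool goes at most 41.7 mm and 7.16 degrees, less where a joint would pass 70% of its speed; a pose out of reach is approached as far as the arm can. A call with a gripper value outside its range is refused whole. "fingers" is the finger opening in mm, from 0 to 85.4, set as the call begins (left out, the last holds). The fingers move at their own pace and stop on an object; "squeeze" is the grip in N (left out, the last holds). Time passes only in rows, so rows that repeat a pose let the fingers close, or fill a call up. It gives the time, the measured TCP pose, the force and the opening at its end, in the units of the state.
- r.sense(): the state, without advancing time (a new reading comes with each control period).
- r.snapshot(name): name is "scene" or "top" or "wrist"; returns a dict with "pixels" (480x640x3 uint8, red, green, blue), "camera_matrix" (3x3 intrinsics, pixels), "xyz" and "orientation" of the camera in the world. Camera axes: x right, y down, z forward; pixel columns grow to the right and rows downward; lengths in mm; the calibration is good to about 2 mm. A picture is of the moment at which its call begins. There is no depth.
- r.hand_in(): hands the job in, once; it reports no verdict.
The state is a dict: "time": time; "joint_pos": joint angles; "qd": joint speeds; "joint_efforts": joint torques, N m; "tool_pos": TCP position; "tcp_rot": TCP orientation; "ft_force": force on the tool from outside, world axes, zero at the start; "wrist_torque": the same for the moment, N m; "finger_gap": finger opening in mm.
Only numpy, scipy, OpenCV 4.12 (cv2) and the standard library are available. Lean on these libraries where they do the work, as an engineer would, in place of code of your own. Each camera call takes 0.05 s, during which the arm holds its last target.

## Working session

There is one attempt and no reset: what is moved stays moved. The work goes in short steps, Python scripts to look and compute and a tool call to move; the robot and the scene stay as the last step left them, time stands still between calls to the robot, and variables do not carry over. Pictures are saved under pics/ and viewed, and the job is handed in when it is done.

Besides the shell and the picture viewer there is one more tool, called after "Emit:" by a JSON object that holds its "op" and its "data", one argument or row to a line. drive_tool: Moves the arm, as the interface text tells. Its arguments: {"type":"object","properties":{"moves":{"type":"array","items":{"type":"array"}},"fingers":{"type":"number"},"squeeze":{"type":"number"}},"required":["moves"]}

```bash
mkdir -p pics; ls; cat > h.py <<'E'
import numpy as np, cv2, json
from bench import r
from scipy.spatial.transform import Rotation as R
def snap(n,f):
    s=r.snapshot(n); cv2.imwrite('pics/'+f+'.png',s['pixels'][:,:,::-1])
    import pickle; pickle.dump(s,open('pics/'+f+'.pkl','wb')); return s
def load(f):
    import pickle; return pickle.load(open('pics/'+f+'.pkl','rb'))
def rot(s):
    o=np.array(s['orientation'],float)
    return o if o.shape==(3,3) else R.from_euler('xyz',o,degrees=True).as_matrix()
def ray(s,uv):
    K=np.array(s['camera_matrix']); d=rot(s)@np.linalg.inv(K)@np.array([uv[0],uv[1],1.0]); return np.array(s['xyz'],float),d
def onz(s,uv,z):
    c,d=ray(s,uv); return c+d*(z-c[2])/d[2]
def proj(s,p):
    K=np.array(s['camera_matrix']); q=K@(rot(s).T@(np.array(p,float)-np.array(s['xyz'],float))); return q[:2]/q[2]
E
python3 - <<'E'
from h import *
for n in ['scene','top','wrist']:
    s=snap(n,n+'0'); print(n,s['xyz'],s['orientation'],np.array(s['camera_matrix']).tolist())
print(r.sense())
E
```

```text
pics
scene [ 1058.92386105 -1053.04685427   827.61195866] [-121.97856861   -0.33319704   30.33708385] [[581.7177045206628, 0.0, 314.8983425206853], [0.0, 581.7177045206628, 240.82418303405777], [0.0, 0.0, 1.0]]
top [ 298.87720445   12.08017836 1606.08167434] [-173.86005353   -0.90660177  -89.47123309] [[524.0161076489175, 0.0, 325.0053731162594], [0.0, 524.0161076489175, 239.48755330093908], [0.0, 0.0, 1.0]]
wrist [ 301.0473003  -525.36720239  372.7597495 ] [ 1.61445737e+02  1.21564762e-01 -6.78933815e+01] [[340.5794949296832, 0.0, 320.37781562525976], [0.0, 340.5794949296832, 240.99283160936932], [0.0, 0.0, 1.0]]
{'time': 0.15, 'joint_pos': array([-7.27895805e+01,  7.50705201e+00,  8.53153102e+01,  1.03263478e-03,
        8.72624449e+01, -4.89366124e+00]), 'qd': array([ 0.01219353, -0.12561935, -0.16123536, -0.00628608, -0.04392613,
        0.05489151]), 'joint_efforts': array([ 9.14623943e-04, -5.70060539e+01, -5.01158774e+01, -2.27462069e-04,
        9.52208560e-03,  5.43259330e-05]), 'tool_pos': array([ 225.67624459, -555.51014143,  252.4622712 ]), 'tcp_rot': array([-1.79915590e+02, -8.26223319e-03,  2.21040246e+01]), 'ft_force': array([-0.47938967,  0.4472273 , -0.88544865]), 'wrist_torque': array([-0.009958  , -0.03061315, -0.040348  ]), 'finger_gap': 85.95891576668237}
```

View pics/scene0.png

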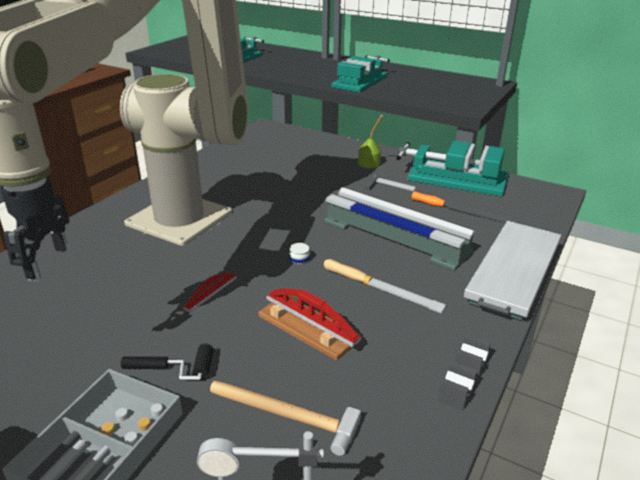

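View pics/top0.png

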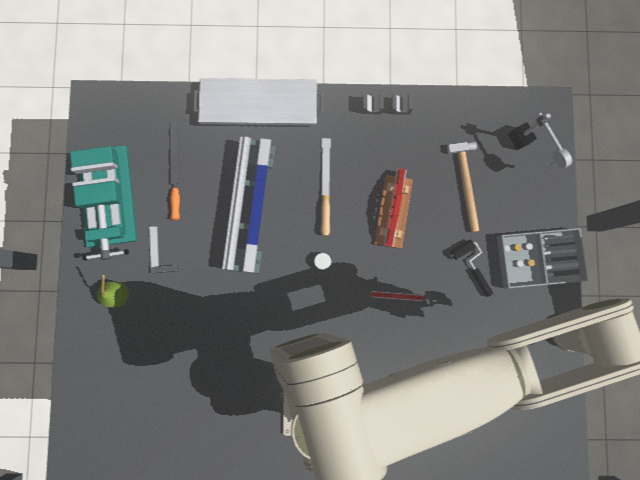

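View pics/wrist0.png

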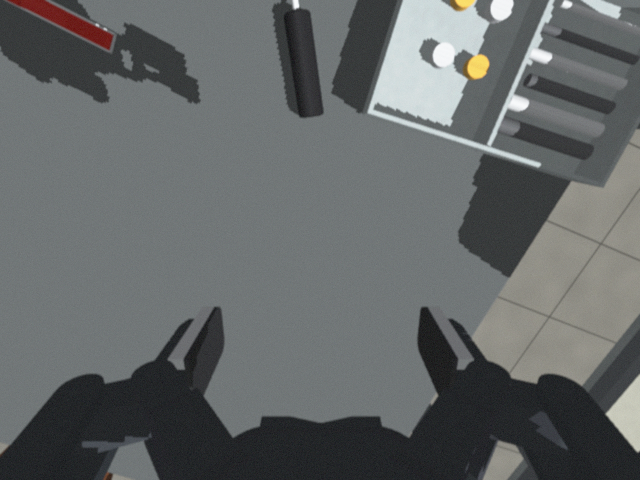

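The top view shows the red straightedge on its rest at about (398,207), and a second, smaller red one lying on the bench at (397,296). The bed is at (247,205), with the blue at (257,203) on its right (-y) side. The candidates for the straightedge are those two red objects, and I choose the one on the rest. Next I'll check its length in close crops.

```bash
python3 - <<'E'
from h import *
t=load('top0'); s=load('scene0')
a=cv2.resize(t['pixels'][150:320,360:460,::-1],None,fx=3.4,fy=3.4,interpolation=cv2.INTER_CUBIC)
b=cv2.resize(s['pixels'][255:365,170:370,::-1],None,fx=2.2,fy=2.2,interpolation=cv2.INTER_CUBIC)
c=np.zeros((600,800,3),np.uint8); a=a[:600,:350]; c[:a.shape[0],:a.shape[1]]=a; c[:b.shape[0],352:352+b.shape[1]]=b[:,:448]
cv2.imwrite('pics/crop1.png',c)
def mask(im,kind):
    h=cv2.cvtColor(im,cv2.COLOR_RGB2HSV)
    if kind=='red': return cv2.inRange(h,(0,190,60),(6,255,255))|cv2.inRange(h,(174,150,60),(180,255,255))
    return cv2.inRange(h,(112,150,40),(128,255,255))
for n,im in [('top',t),('scene',s)]:
  for k in ['red','blue']:
    m=mask(im['pixels'],k); cs,_=cv2.findContours(m,cv2.RETR_EXTERNAL,cv2.CHAIN_APPROX_NONE)
    for q in cs:
        A=cv2.contourArea(q)
        if A>40:
            rc=cv2.minAreaRect(q); box=cv2.boxPoints(rc)
            print(n,k,A,rc)
            z=75 if k=='blue' else 85
            if n=='top': print([onz(im,p,z)[:2].round(1).tolist() for p in box])
E
```

```text
top blue 414.0 ((256.3232421875, 208.40667724609375), (8.949750900268555, 69.71923828125), 7.853313446044922)
[[453.0, 217.5], [659.6, 194.4], [656.3, 168.1], [449.6, 191.5]]
scene red 1468.5 ((316.8622131347656, 309.47125244140625), (98.6733169555664, 21.145483016967773), 29.148075103759766)
scene red 409.0 ((207.0419464111328, 287.1315612792969), (13.055649757385254, 55.803077697753906), 53.88066101074219)
scene blue 668.0 ((391.543212890625, 219.34486389160156), (84.7190933227539, 9.522412300109863), 18.758651733398438)
```

View pics/crop1.png

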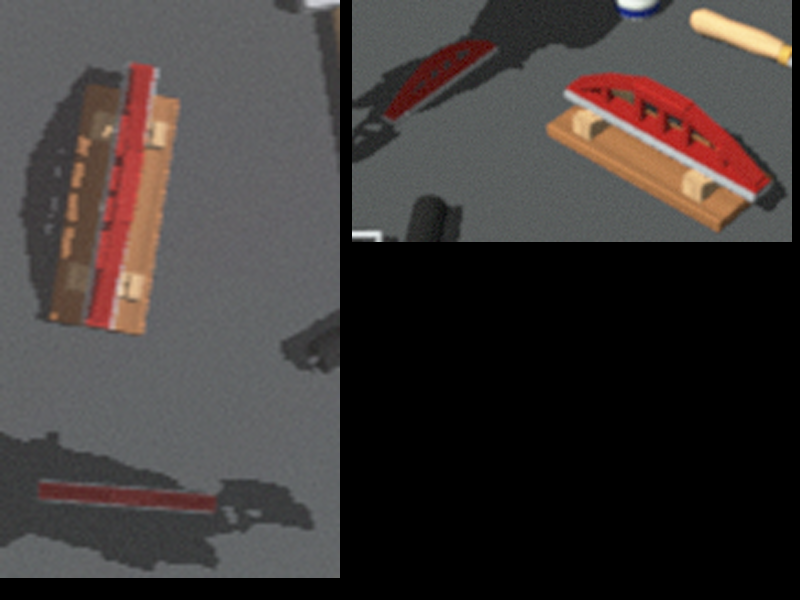

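```bash
python3 - <<'E'
from h import *
t=load('top0'); s=load('scene0')
a=onz(t,(402,168.7),40);b=onz(t,(389.7,245.6),40); print(a,b,np.linalg.norm(a-b),np.degrees(np.arctan2(*(a-b)[[1,0]])),(a+b)/2)
# small one
a=onz(t,(371,294.5),10);b=onz(t,(423.5,298),10); print('small',np.linalg.norm(a-b))
# blue ends in top
m=cv2.inRange(cv2.cvtColor(t['pixels'],cv2.COLOR_RGB2HSV),(112,120,40),(128,255,255))
ys,xs=np.nonzero(m); k=(abs(xs-257)<15); ys,xs=ys[k],xs[k]; print(ys.min(),ys.max())
p=np.array([onz(t,(x,y),75)[:2] for x,y in zip(xs,ys)])
c=p.mean(0); w,v=np.linalg.eigh(np.cov((p-c).T)); d=v[:,1]*np.sign(v[0,1]); q=(p-c)@d; print('blue',c,np.degrees(np.arctan2(d[1],d[0])),q.min(),q.max())
E
```

```text
[ 687.85899224 -244.58860089   40.        ] [ 451.22394093 -205.95531102   40.        ] 239.76796824274604 -9.27236493928602 [ 569.54146659 -225.27195595   40.        ]
small 159.9030028860991
165 244
blue [565.67019962 192.21361651] -6.069752782044794 -116.62176879093525 119.26678850730448
```

Rays at sole height give a length of 239.8 mm for the one on the rest and about 160 mm for the other, so the choice holds. The centre is about (570,-225) with yaw about -9.3°. Next I move above it for a close look.

Emit:
{"op": "drive_tool", "data": {
  "moves": [
    [[10, 13, 0], -1],
    [[32, 42, 0], -3.5],
    [[58, 76, 0], -7],
    [[86, 112, 0], -10.5],
    [[114, 148, 0], -14],
    [[142, 184, 0], -17.5],
    [[170, 220, 0], -21],
    [[198, 256, 0], -24.5]
  ],
  "fingers": 85
}}

```text
time: 0.82
tool_pos: [411.7, -314.5, 253.2]
tcp_rot: [-180.0, 0.0, -2.6]
ft_force: [0.7, -0.0, 0.9]
finger_gap: 84.9
```

Emit:
{"op": "drive_tool", "data": {
  "moves": [
    [[25, 32, 0], -3.5],
    [[45, 60, 0], -5.5],
    [[58, 77, 0], -6.4],
    [[64, 86, 0], -6.8],
    [[66, 89, 0], -6.8],
    [[66, 89, 0], -6.8],
    [[66, 89, 0], -6.8],
    [[66, 89, 0], -6.8]
  ]
}}

```text
time: 1.48
tool_pos: [476.5, -228.2, 253.2]
tcp_rot: [180.0, 0.0, -9.2]
ft_force: [0.3, 1.1, -1.1]
finger_gap: 85.0
```

```bash
python3 - <<'E'
from h import *
print(r.sense()); s=snap('wrist','w1'); print(s['xyz'],s['orientation'])
E
```

```text
{'time': 1.4833, 'joint_pos': array([-3.11437384e+01, -3.65684462e+00,  9.66543593e+01, -1.74150794e-02,
        8.70128096e+01,  6.81058984e+01]), 'qd': array([-0.42667091, -0.16301413,  0.02141057,  0.0847609 ,  0.17543981,
        0.16649208]), 'joint_efforts': array([ 5.97259942e-01, -4.66630912e+01, -5.00323176e+01,  4.52969887e-02,
        5.52913858e-03, -5.92393932e-03]), 'tool_pos': array([ 476.45967632, -228.21473857,  253.19404648]), 'tcp_rot': array([ 1.79987713e+02,  1.60648271e-02, -9.24872937e+00]), 'ft_force': array([ 0.3316923 ,  1.08938131, -1.0964952 ]), 'wrist_torque': array([-0.02629919,  0.04493512, -0.01903331]), 'finger_gap': 85.00396498400126}
[ 556.76038089 -241.81526434  373.55145915] [ 1.61409116e+02 -7.74292125e-03 -9.92452945e+01]
```

View pics/w1.png

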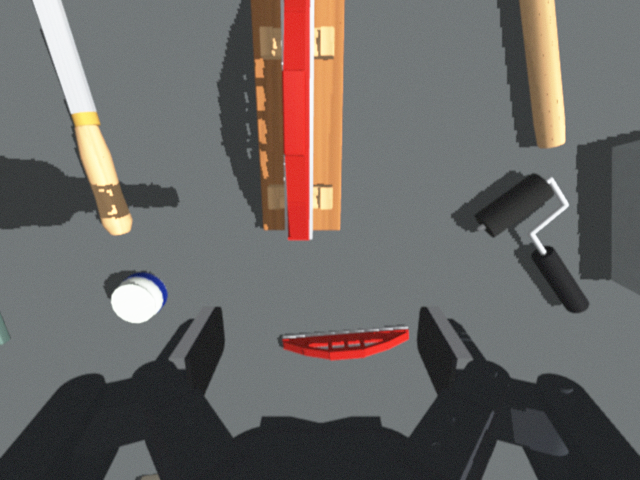

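The wrist view shows the straightedge at column 298. Its near end is at (300,238), the grip block spans rows 70 to 155, and the small decoy is at (345,342). I need to move further out to see all of it.

Emit:
{"op": "drive_tool", "data": {
  "moves": [
    [[10, 0, 0], 0],
    [[30, 1, 0], 0],
    [[55, 2, -10], 0],
    [[80, 3, -20], 0],
    [[90, 3, -28], 0],
    [[94, 3, -33], 0],
    [[94, 3, -33], 0],
    [[94, 3, -33], 0]
  ]
}}

```text
time: 2.2
tool_pos: [570.5, -224.6, 219.9]
tcp_rot: [-180.0, 0.1, -9.2]
ft_force: [0.5, 0.2, -0.7]
finger_gap: 85.4
```

```bash
python3 - <<'E'
from h import *
s=snap('wrist','w2'); print(s['xyz'],s['orientation'],r.sense()['tool_pos'])
E
```

```text
[ 650.96321215 -238.23033498  340.15836043] [ 1.61356558e+02  1.71091373e-02 -9.92153822e+01] [ 570.57354477 -224.72988672  220.56232433]
```

View pics/w2.png

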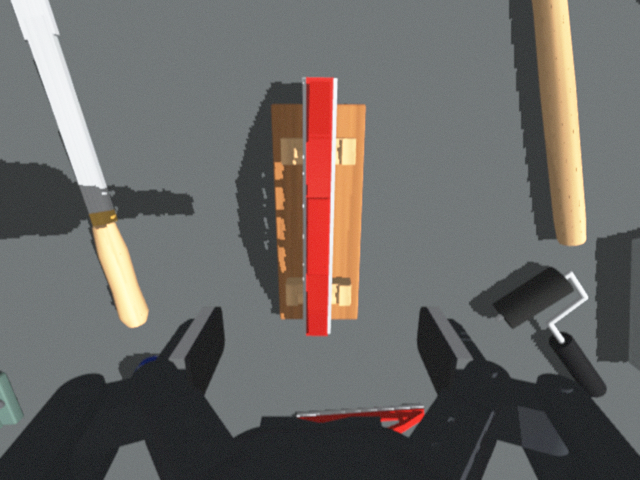

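```bash
python3 - <<'E'
from h import *
s=load('w2'); im=s['pixels']
c=cv2.resize(im[65:350,260:380,::-1],None,fx=2.1,fy=2.1,interpolation=cv2.INTER_CUBIC)
a=cv2.resize(im[65:145,270:370,::-1],None,fx=5,fy=5,interpolation=cv2.INTER_CUBIC)
o=np.zeros((600,770,3),np.uint8); o[:c.shape[0],:c.shape[1]]=c; o[:400,260:760]=a
cv2.imwrite('pics/crop2.png',o)
h=cv2.cvtColor(im,cv2.COLOR_RGB2HSV)
m=(cv2.inRange(h,(0,170,60),(8,255,255))|cv2.inRange(h,(172,170,60),(180,255,255)))
for y in list(range(74,84,1))+list(range(100,330,20))+list(range(326,340)):
    x=np.nonzero(m[y,280:360])[0]+280
    if len(x): print(y,x.min(),x.max(), im[y,x.min()-4:x.min()+1].sum(1), im[y,x.max():x.max()+8].sum(1))
E
```

```text
78 307 331 [499 499 487 416 368] [375 418 529 645 670 631 501 384]
79 307 331 [441 436 432 403 364] [362 417 597 734 747 719 581 388]
80 307 331 [429 402 427 403 371] [354 427 610 745 751 733 576 394]
81 307 331 [459 420 421 414 359] [358 426 609 743 749 723 551 374]
82 307 331 [542 471 413 390 351] [349 419 609 741 747 726 527 372]
83 307 331 [536 456 406 341 300] [362 421 597 740 749 723 535 368]
100 308 331 [408 378 288 222 204] [384 513 697 744 738 671 437 348]
120 307 330 [390 402 373 272 197] [349 400 574 735 743 730 600 493]
140 307 330 [391 394 364 264 221] [364 478 661 736 737 728 682 662]
160 307 330 [381 380 388 376 337] [364 560 724 738 738 717 688 682]
180 307 329 [361 387 391 377 340] [357 448 622 729 734 687 543 487]
200 307 329 [356 373 348 282 238] [389 551 723 742 721 591 494 485]
220 307 328 [332 375 345 262 252] [357 446 623 725 722 652 519 492]
240 307 328 [337 365 345 276 235] [377 555 722 732 717 574 476 483]
260 307 327 [324 363 345 273 258] [345 440 614 718 717 630 516 482]
280 307 327 [462 412 369 361 339] [364 534 712 728 685 433 283 281]
300 307 326 [365 370 333 256 239] [331 437 610 712 723 717 688 686]
320 307 326 [350 359 331 236 185] [367 543 712 716 644 438 369 353]
326 307 326 [356 358 333 249 195] [375 555 712 719 628 432 347 358]
327 307 326 [361 356 330 253 181] [381 555 711 710 633 425 349 353]
328 307 326 [352 365 330 250 177] [387 559 716 713 609 397 353 354]
329 307 326 [360 367 337 237 184] [387 574 720 708 586 398 355 356]
330 307 326 [360 353 336 243 199] [387 565 711 706 569 405 348 356]
331 307 325 [354 363 333 247 192] [324 394 573 715 710 565 396 356]
332 307 326 [345 364 337 259 189] [378 566 709 695 558 393 359 357]
333 307 326 [358 361 362 304 279] [371 501 613 602 480 371 358 345]
334 307 326 [356 356 372 351 339] [350 404 459 453 388 359 355 360]
```

View pics/crop2.png

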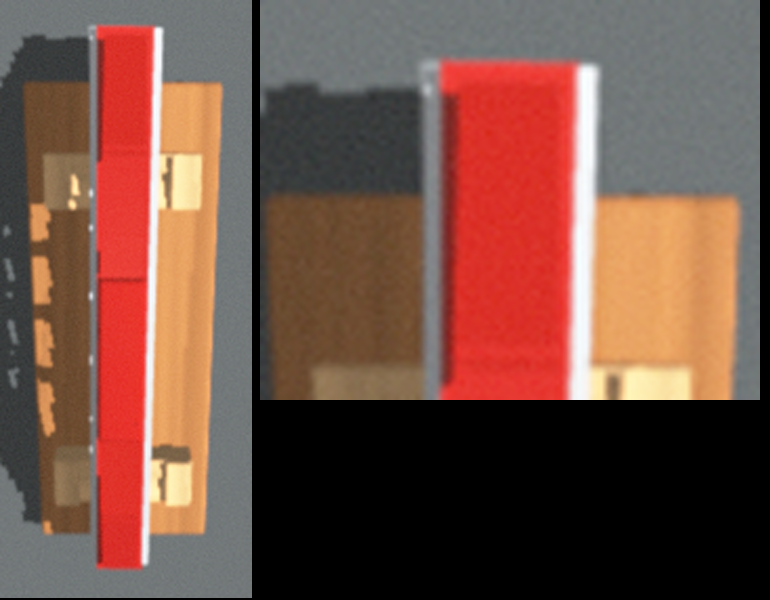

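```bash
python3 - <<'E'
from h import *
s=load('w2'); z=37
L=[(302.3,78),(337.4,78.2)];N=[(303.3,333.8),(330.4,333.8)]
P=[onz(s,p,z) for p in L+N]
for p in P: print(p.round(1))
f=(P[0]+P[1])/2;n=(P[2]+P[3])/2
print('w',np.linalg.norm(P[0]-P[1]),np.linalg.norm(P[2]-P[3]),'len',np.linalg.norm(f-n),'yaw L,R,mid',[np.degrees(np.arctan2(*(a-b)[[1,0]])) for a,b in ((P[0],P[2]),(P[1],P[3]),(f,n))],'c',(f+n)/2)
# block check z=88; block red edge cols at rows 200..280 right edge
E
```

```text
[ 689.7 -229.6   37. ]
[ 685.  -257.6   37. ]
[ 452.8 -188.1   37. ]
[ 448.3 -215.8   37. ]
w 28.392524018181643 28.035973645769175 len 240.41134587458941 yaw L,R,mid [np.float64(-9.941068921450645), np.float64(-10.026435025805572), np.float64(-9.983738757720404)] c [ 568.96586574 -222.77082733   37.        ]
```

The sole measures 240.4 x 28.2 mm in the wrist view. Its centre is (569.0,-222.8) and its yaw is -10.0°. Before picking it up I'll measure the bed the same way.

Emit:
{"op": "drive_tool", "data": {
  "moves": [
    [[0, 10, 10], 0],
    [[0, 32, 25], 0.5],
    [[0, 64, 40], 1],
    [[0, 100, 40], 1.5],
    [[0, 138, 40], 2],
    [[0, 176, 40], 2.5],
    [[0, 214, 40], 3],
    [[0, 252, 40], 3.2]
  ]
}}

```text
time: 2.92
tool_pos: [570.5, 29.7, 262.6]
tcp_rot: [-180.0, -0.2, -6.0]
ft_force: [1.0, -0.4, -0.7]
finger_gap: 84.7
```

Emit:
{"op": "drive_tool", "data": {
  "moves": [
    [[0, 38, 0], 0],
    [[0, 76, 0], 0],
    [[0, 110, 0], 0],
    [[0, 138, 0], 0],
    [[0, 156, 0], 0],
    [[0, 164, 0], 0],
    [[0, 164, 0], 0],
    [[0, 164, 0], 0]
  ]
}}

```text
time: 3.58
tool_pos: [570.9, 191.3, 261.3]
tcp_rot: [180.0, -0.1, -6.0]
ft_force: [-0.2, 0.4, 0.4]
finger_gap: 85.0
```

```bash
python3 - <<'E'
from h import *
s=snap('wrist','w3'); print(s['xyz'],s['orientation'],r.sense()['tool_pos'])
E
```

```text
[651.69612755 182.32557086 381.77686043] [ 1.61494637e+02  7.84911339e-05 -9.59698314e+01] [571.07652479 190.64461321 261.02620627]
```

View pics/w3.png

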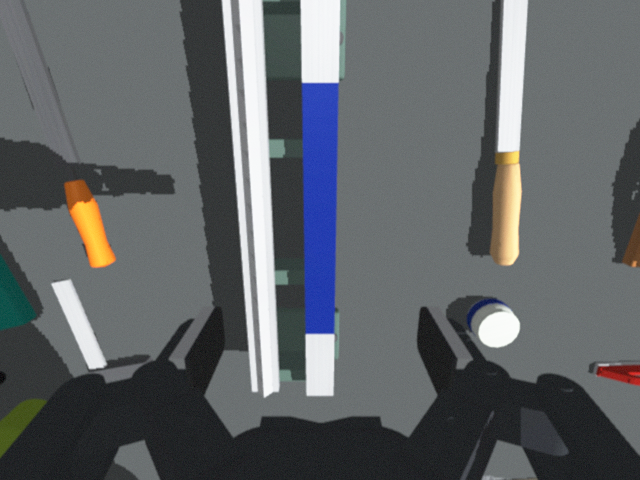

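The blued length is fully visible, from rows 83 to 333 and columns 302 to 338. I'll fit its edges.

```bash
cat > blue.py <<'E'
from h import *
def blue(s):
    im=s['pixels'].astype(float); b=im[:,:,2]-im[:,:,0]  # blue minus red
    def cross(v,th): # subpixel crossings outermost
        k=np.nonzero(v>th)[0]; i,j=k[0],k[-1]
        return i-(v[i]-th)/(v[i]-v[i-1]), j+(v[j]-th)/(v[j]-v[j+1])
    L=[];Rr=[]
    for y in range(95,325,3):
        a,c=cross(b[y,285:355],60); L.append((a+285,y)); Rr.append((c+285,y))
    e=[]
    for x in range(309,332,2):
        a,c=cross(b[60:360,x],60); e.append((x,a+60,c+60))
    e=np.array(e)
    X=lambda q:np.array([onz(s,p,75)[:2] for p in q])
    out={}
    for n,q in (('L',X(L)),('R',X(Rr))):
        vx,vy,x0,y0=cv2.fitLine(q.astype(np.float32),cv2.DIST_HUBER,0,.01,.01).ravel(); 
        out[n]=(np.array([x0,y0]),np.array([vx,vy])*np.sign(vx))
    f=X(e[:,[0,1]]).mean(0); n=X(e[:,[0,2]]).mean(0)
    d=out['L'][1]+out['R'][1]; d/=np.linalg.norm(d); pn=np.array([-d[1],d[0]])
    off=(out['L'][0]@pn+out['R'][0]@pn)/2; w=(out['L'][0]-out['R'][0])@pn
    c=d*((f+n)@d/2)+pn*off
    print('blue centre',c,'yaw',np.degrees(np.arctan2(d[1],d[0])),[np.degrees(np.arctan2(v[1][1],v[1][0])) for v in out.values()],'width',w,'len',(f-n)@d)
    return c,d
if __name__=='__main__':
    import sys; blue(load(sys.argv[1]))
E
python3 blue.py w3
```

```text
blue centre [567.30977584 191.9078261 ] yaw -6.06698 [np.float32(-6.073891), np.float32(-6.06007)] width 30.474705 len 239.29533670895006
```

The way's centre is (567.3,191.9) with yaw -6.07°, and the blued patch measures 239.3 x 30.5 mm, which matches. Now back to the straightedge.

Emit:
{"op": "drive_tool", "data": {
  "moves": [
    [[0, -10, 0], 0],
    [[0, -35, 0], -0.5],
    [[0, -70, 0], -1],
    [[0, -110, 0], -1.5],
    [[0, -150, 0], -2],
    [[-1, -190, 0], -2.5],
    [[-1, -230, 0], -3],
    [[-1, -270, 0], -3.5]
  ]
}}

```text
time: 4.3
tool_pos: [568.9, -82.2, 260.6]
tcp_rot: [180.0, -0.0, -9.6]
ft_force: [0.8, 0.7, 0.1]
finger_gap: 85.0
```

Emit:
{"op": "drive_tool", "data": {
  "moves": [
    [[0, -40, 0], 0],
    [[0, -78, 0], -0.5],
    [[0, -108, 0], -0.5],
    [[0, -128, 0], -0.5],
    [[-1, -140, 0], -0.5],
    [[-1, -144, -20], -0.5],
    [[-1, -144, -50], -0.5],
    [[-1, -144, -70], -0.5]
  ]
}}

```text
time: 4.97
tool_pos: [567.8, -223.5, 188.6]
tcp_rot: [-180.0, 0.0, -10.1]
ft_force: [-0.6, -0.1, -0.9]
finger_gap: 85.1
```

Emit:
{"op": "drive_tool", "data": {
  "moves": [
    [[0, 0, -10], 0],
    [[0, 0, -20], 0],
    [[0, 0, -25], 0],
    [[0, 0, -25], 0],
    [[0, 0, -25], 0],
    [[0, 0, -25], 0],
    [[0, 0, -25], 0],
    [[0, 0, -25], 0]
  ]
}}

```text
time: 5.63
tool_pos: [569.6, -222.5, 166.4]
tcp_rot: [180.0, -0.1, -10.0]
ft_force: [0.2, -0.8, -0.5]
finger_gap: 85.1
```

```bash
python3 - <<'E'
from h import *
s=snap('wrist','w4'); 
for i in range(2):
    q=r.sense(); print(q['tool_pos'],q['tcp_rot'],q['ft_force'],q['time']); r.snapshot('wrist')
E
```

```text
[ 569.44073696 -222.44484763  166.13645142] [ 1.79980785e+02 -7.12022036e-02 -9.98580325e+00] [0.26955181 0.3795397  0.14987547] 5.6833
[ 569.31387074 -222.4353081   165.91544751] [ 1.79984532e+02 -5.13439318e-02 -9.99032133e+00] [ 0.2214301  -0.21222599  0.18336093] 5.7333
```

View pics/w4.png

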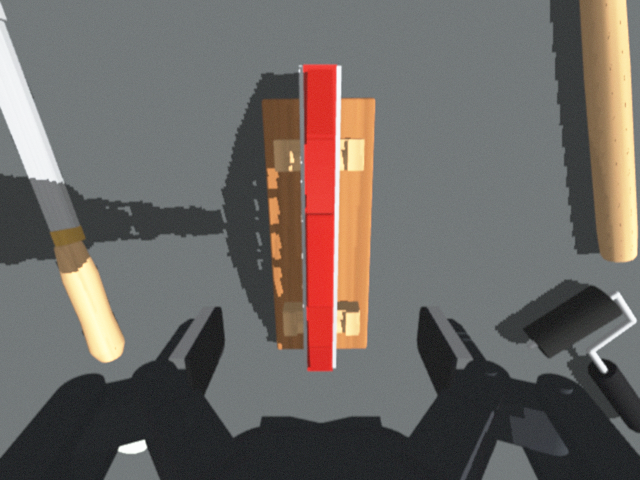

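The straightedge is centred between the fingers at column 320. I descend to the grip and close.

Emit:
{"op": "drive_tool", "data": {
  "moves": [
    [[0, 0, -10], 0],
    [[0, 0, -28], 0],
    [[0, 0, -46], 0],
    [[0, 0, -62], 0],
    [[0, 0, -74], 0],
    [[0, 0, -80], 0],
    [[0, 0, -82], 0],
    [[0, 0, -82], 0]
  ]
}}

```text
time: 6.45
tool_pos: [568.8, -222.3, 82.9]
tcp_rot: [-180.0, 0.0, -10.0]
ft_force: [0.4, 0.1, 0.7]
finger_gap: 84.8
```

Emit:
{"op": "drive_tool", "data": {
  "moves": [
    [[0, 0, 0], 0],
    [[0, 0, 0], 0],
    [[0, 0, 0], 0],
    [[0, 0, 0], 0],
    [[0, 0, 0], 0],
    [[0, 0, 0], 0],
    [[0, 0, 0], 0],
    [[0, 0, 0], 0]
  ],
  "fingers": 26,
  "squeeze": 30
}}

```text
time: 7.12
tool_pos: [569.0, -222.4, 83.3]
tcp_rot: [-180.0, 0.0, -10.0]
ft_force: [0.2, -0.3, 0.5]
finger_gap: 26.1
```

```bash
python3 - <<'E'
from h import *
s=snap('wrist','w5'); q=r.sense(); print(q['tool_pos'],q['tcp_rot'],q['ft_force'],q['finger_gap'],q['time'])
E
```

```text
[ 568.98730056 -222.33810469   83.27904835] [-1.79998364e+02  1.29230368e-03 -9.99753162e+00] [-0.45219232 -0.59113247  0.24228244] 25.74061374788669 7.1667
```

View pics/w5.png

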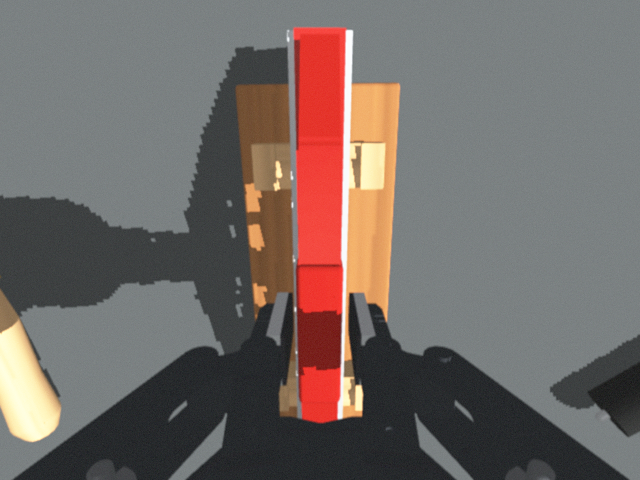

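The pads straddle the block evenly with no contact force. I close.

Emit:
{"op": "drive_tool", "data": {
  "moves": [
    [[0, 0, 0], 0],
    [[0, 0, 0], 0],
    [[0, 0, 0], 0],
    [[0, 0, 0], 0],
    [[0, 0, 0], 0],
    [[0, 0, 0], 0],
    [[0, 0, 0], 0],
    [[0, 0, 0], 0]
  ],
  "fingers": 10,
  "squeeze": 60
}}

```text
time: 7.83
tool_pos: [569.0, -222.3, 83.4]
tcp_rot: [-180.0, -0.0, -10.0]
ft_force: [-1.6, 2.4, 3.6]
finger_gap: 16.8
```

Emit:
{"op": "drive_tool", "data": {
  "moves": [
    [[0, 0, 0.5], 0],
    [[0, 0, 1.5], 0],
    [[0, 0, 3.5], 0],
    [[0, 0, 7], 0],
    [[0, 0, 11], 0],
    [[0, 0, 14], 0],
    [[0, 0, 15], 0],
    [[0, 0, 15], 0]
  ]
}}

```text
time: 8.5
tool_pos: [569.4, -222.6, 99.0]
tcp_rot: [180.0, -0.1, -10.0]
ft_force: [-0.6, 0.1, -6.8]
finger_gap: 16.8
```

```bash
python3 - <<'E'
from h import *
s=snap('wrist','w6'); snap('scene','s6'); q=r.sense(); print(q['tool_pos'],q['tcp_rot'],q['ft_force'],q['wrist_torque'],q['finger_gap'],q['time'])
E
```

```text
[ 569.02623803 -222.3741119    98.37573506] [ 1.79995427e+02 -9.07515463e-03 -9.99514358e+00] [-0.09479512  0.21901086 -7.53042549] [-0.01262116  0.01599586 -0.00970548] 17.29012013916542 8.6
```

View pics/w6.png

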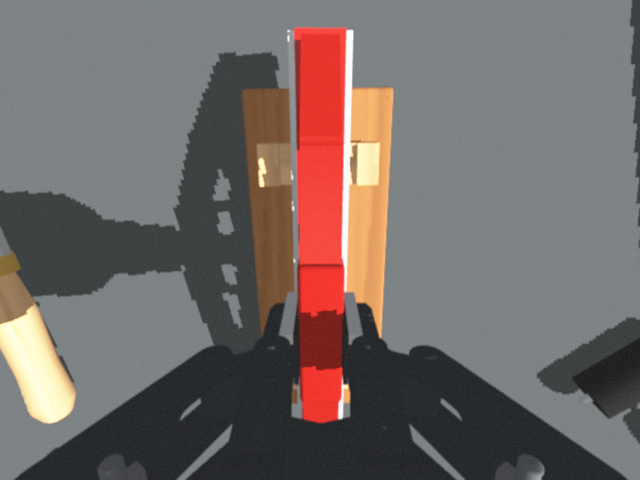

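View pics/s6.png

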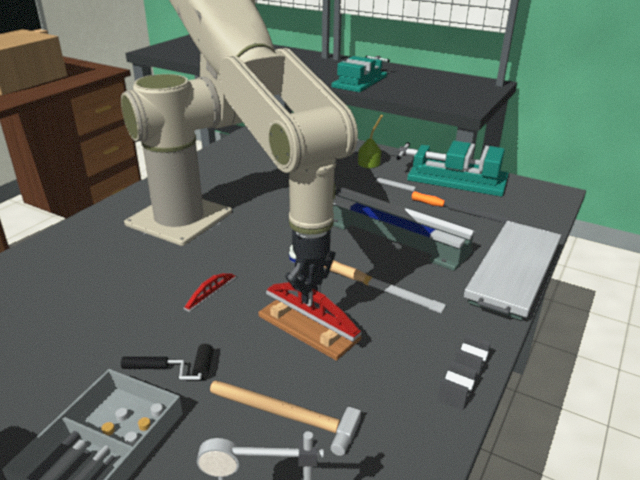

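The straightedge is lifted, with 7.5 N on the wrist and near-zero moment, so it is balanced. I check where it sits in the hand.

```bash
cat > inhand.py <<'E'
from h import *
def inhand(f):
    s=load(f); im=s['pixels'].astype(float)
    # camera->tool: fixed rel. use image itself: far end corners; red mask far row
    red=im[:,:,0]-im[:,:,1]
    v=red[0:120,308:334].mean(1); y=np.nonzero(v>80)[0][0]; y0=y-(v[y]-80)/(v[y]-v[y-1])
    rows={}
    for rr in (60,100,200,280):
        x=np.nonzero(red[rr,270:380]>80)[0]+270; rows[rr]=(x[0],x[-1])
    return y0,rows
if __name__=='__main__':
    import sys
    for f in sys.argv[1:]: print(f,inhand(f))
E
python3 inhand.py w5 w6; python3 - <<'E'
from h import *
for f,z,tz in (('w5',37,83.3),('w6',52.1,98.4)):
    s=load(f); a,b=onz(s,(288.3,28.5),z),onz(s,(353.2,29),z); c=(a+b)/2
    d=np.array([np.cos(np.radians(-10)),np.sin(np.radians(-10)),0])
    print(f,a.round(1),b.round(1),np.linalg.norm(a-b),c-120*d)
    print(s['xyz'],s['orientation'])
E
```

```text
w5 (np.float64(26.87358024691358), {60: (np.int64(295), np.int64(344)), 100: (np.int64(297), np.int64(343)), 200: (np.int64(297), np.int64(341)), 280: (np.int64(297), np.int64(342))})
w6 (np.float64(27.11917098445596), {60: (np.int64(296), np.int64(345)), 100: (np.int64(297), np.int64(344)), 200: (np.int64(297), np.int64(342)), 280: (np.int64(298), np.int64(343))})
w5 [ 690.6 -230.4   37. ] [ 685.6 -257.7   37. ] 27.715458119325017 [ 569.88937933 -223.19747221   37.        ]
[ 649.09361227 -237.01606761  203.7322043 ] [ 1.61430014e+02  4.12470620e-03 -9.99932491e+01]
w6 [ 691.1 -230.6   52.1] [ 686.1 -258.    52.1] 27.827710189586846 [ 570.4598213  -223.48248084   52.1       ]
[ 649.34844319 -237.1857819   219.46689176] [ 1.61488357e+02 -1.52399643e-02 -9.99949969e+01]
```

```bash
python3 - <<'E'
from h import *
s=load('w6'); a=cv2.resize(s['pixels'][15:115,265:375,::-1],None,fx=6,fy=6,interpolation=cv2.INTER_CUBIC); cv2.imwrite('pics/crop6.png',a[:600])
E
```

```text
(no output)
```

View pics/crop6.png

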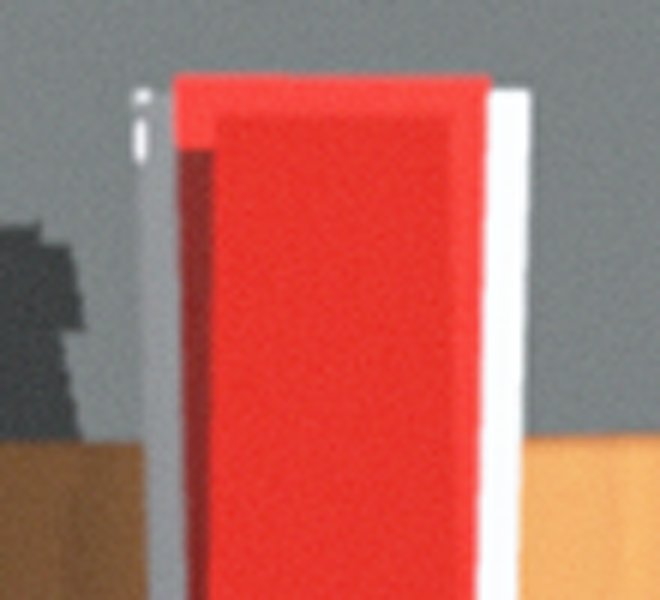

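In hand the sole is centred to within about 0.5 mm, and the sole's far edge at row 30 puts the centre at mid-length. I carry it to the bed: shift (-1.9,+414.8), turn +3.9°, with extra height for clearance.

Emit:
{"op": "drive_tool", "data": {
  "moves": [
    [[0, 0, 6], 0],
    [[0, 0, 18], 0],
    [[0, 0, 34], 0],
    [[0, 4, 52], 0],
    [[0, 14, 68], 0],
    [[0, 30, 78], 0],
    [[0, 52, 80], 0],
    [[0, 80, 80], 0]
  ]
}}

```text
time: 9.27
tool_pos: [569.8, -142.3, 180.8]
tcp_rot: [180.0, -0.2, -10.1]
ft_force: [1.1, 0.4, -7.4]
finger_gap: 17.1
```

Emit:
{"op": "drive_tool", "data": {
  "moves": [
    [[0, 32, 0], 0.4],
    [[0, 66, 0], 0.9],
    [[0, 100, 0], 1.4],
    [[0, 134, 0], 1.9],
    [[-1, 168, 0], 2.4],
    [[-1, 202, 0], 2.9],
    [[-1, 234, 0], 3.3],
    [[-1.5, 262, 0], 3.6]
  ]
}}

```text
time: 9.93
tool_pos: [566.8, 122.8, 179.0]
tcp_rot: [-180.0, -0.0, -6.3]
ft_force: [1.1, -1.5, -6.9]
finger_gap: 17.0
```

Emit:
{"op": "drive_tool", "data": {
  "moves": [
    [[0, 24, 0], 0.1],
    [[0, 44, 0], 0.2],
    [[0, 58, 0], 0.3],
    [[-0.4, 67, 0], 0.3],
    [[-0.4, 71, 0], 0.3],
    [[-0.4, 72.8, 0], 0.3],
    [[-0.4, 72.8, 0], 0.3],
    [[-0.4, 72.8, 0], 0.3]
  ]
}}

```text
time: 10.6
tool_pos: [567.2, 191.5, 178.3]
tcp_rot: [180.0, 0.0, -6.2]
ft_force: [0.1, 0.3, -7.0]
finger_gap: 16.7
```

```bash
python3 - <<'E'
from h import *
s=snap('wrist','w7'); print(s['xyz'],s['orientation'])
q=r.sense(); print(q['tool_pos'],q['tcp_rot'],q['ft_force'],q['wrist_torque'],q['finger_gap'],q['time'])
E
python3 inhand.py w6 w7
```

```text
[648.10943697 182.28503023 298.65126861] [ 1.61423969e+02 -2.00034521e-02 -9.61500052e+01]
[567.25118699 191.40754443 178.2511931 ] [ 1.79976917e+02  5.10925538e-03 -6.16444468e+00] [-0.09835256  0.87468409 -6.62326809] [ 0.03079676  0.00108907 -0.03216478] 17.21548721269122 10.65
w6 (np.float64(27.11917098445596), {60: (np.int64(296), np.int64(345)), 100: (np.int64(297), np.int64(344)), 200: (np.int64(297), np.int64(342)), 280: (np.int64(298), np.int64(343))})
w7 (np.float64(27.65929203539823), {60: (np.int64(296), np.int64(345)), 100: (np.int64(298), np.int64(344)), 200: (np.int64(298), np.int64(342)), 280: (np.int64(298), np.int64(343))})
```

View pics/w7.png

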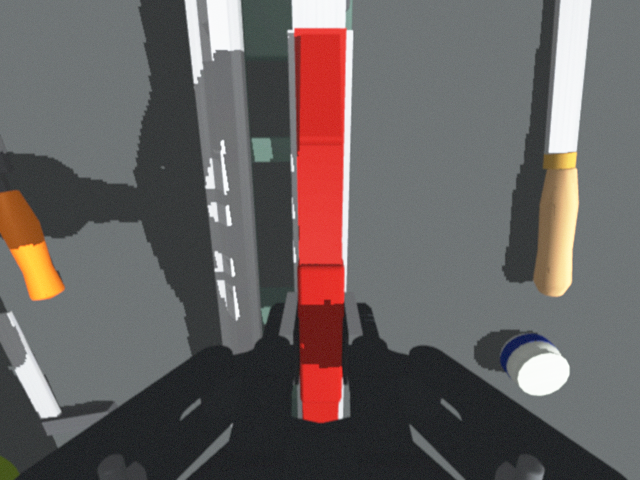

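The in-hand pose is unchanged. I lower to about 10 mm above the way with a small correction, then check the edges.

Emit:
{"op": "drive_tool", "data": {
  "moves": [
    [[0, 0.5, -4], 0.1],
    [[0, 1, -11], 0.1],
    [[0, 1, -19], 0.1],
    [[0, 1, -27], 0.1],
    [[0, 1, -34], 0.1],
    [[0, 1, -38], 0.1],
    [[0, 1, -40], 0.1],
    [[0, 1, -40], 0.1]
  ]
}}

```text
time: 11.32
tool_pos: [566.6, 193.4, 137.4]
tcp_rot: [180.0, 0.1, -6.0]
ft_force: [0.5, 0.3, -6.4]
finger_gap: 16.5
```

```bash
python3 - <<'E'
from h import *
s=snap('wrist','w8'); snap('scene','s8'); t=snap('top','t8'); print(s['xyz'],s['orientation'])
q=r.sense(); print(q['tool_pos'],q['tcp_rot'],q['ft_force'],q['wrist_torque'],q['finger_gap'],q['time'])
a=cv2.resize(s['pixels'][0:150,255:385,::-1],None,fx=4,fy=4,interpolation=cv2.INTER_CUBIC); cv2.imwrite('pics/crop8.png',a)
s=load('s8');a=cv2.resize(s['pixels'][170:280,310:490,::-1],None,fx=4.4,fy=4.4,interpolation=cv2.INTER_CUBIC); cv2.imwrite('pics/crop8s.png',a[:600,:800])
E
```

```text
[647.68681146 184.38158464 257.64835225] [ 1.61353706e+02 -2.06860443e-02 -9.59903315e+01]
[567.47042389 193.5784974  138.84789856] [-1.79980578e+02 -4.93221650e-02 -5.99150263e+00] [ 0.25571835 -0.58693608 -6.54695198] [ 0.04378683 -0.03027848 -0.00290998] 16.994770762151017 11.4667
```

View pics/crop8.png

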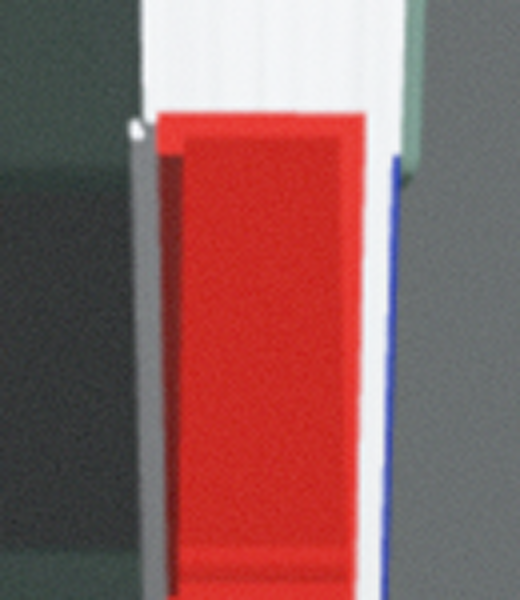

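View pics/crop8s.png

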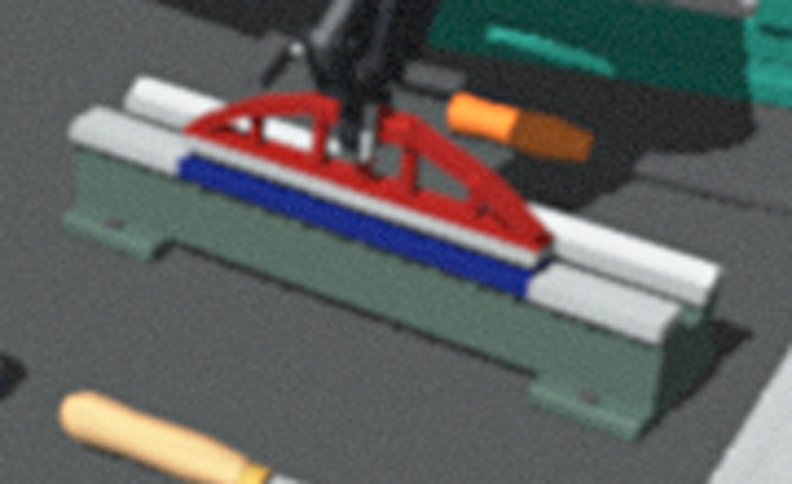

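```bash
cat > edges.py <<'E'
from h import *
import sys
def prof(f,rows=(60,80,100,120,140)):
    im=load(f)['pixels'].astype(int)
    for y in rows:
        print(y,'L',[tuple(im[y,x]) for x in range(285,294)]); print('  R',[tuple(im[y,x]) for x in range(344,358)])
prof(sys.argv[1],(60,120))
E
python3 edges.py w8 | sed 's/np.int64//g'
python3 - <<'E'
from h import *
s=load('w8'); c=np.array([567.3,191.9]); th=np.radians(-6.07); d=np.array([np.cos(th),np.sin(th)]); n=np.array([-d[1],d[0]])
def loc(uv,z): p=onz(s,uv,z)[:2]-c; return (p@d).round(2),(p@n).round(2)
print('way L',loc((290.5,20),75),'way R',loc((356.5,10),75),'blue R',loc((353.2,100),75),loc((355.2,42),75))
for z in (92,92.5): print('sole',loc((288,31),z),loc((289.5,100),z),loc((351.5,100),z),loc((354,40),z))
E
```

```text
60 L [((56), (59), (61)), ((52), (56), (53)), ((61), (65), (66)), ((97), (101), (103)), ((121), (124), (128)), ((123), (128), (128)), ((124), (125), (127)), ((128), (129), (132)), ((128), (129), (130))]
  R [((229), (67), (62)), ((234), (133), (134)), ((238), (219), (220)), ((240), (242), (243)), ((238), (242), (244)), ((237), (241), (242)), ((239), (242), (243)), ((228), (231), (238)), ((143), (153), (216)), ((69), (89), (182)), ((81), (96), (148)), ((102), (108), (120)), ((107), (112), (110)), ((107), (111), (112))]
120 L [((52), (54), (55)), ((55), (58), (58)), ((50), (54), (54)), ((54), (57), (55)), ((71), (68), (74)), ((101), (103), (106)), ((116), (120), (120)), ((121), (121), (124)), ((120), (123), (126))]
  R [((230), (154), (156)), ((235), (234), (237)), ((237), (241), (243)), ((237), (239), (241)), ((240), (242), (242)), ((232), (235), (239)), ((188), (196), (227)), ((102), (116), (191)), ((67), (82), (154)), ((98), (106), (120)), ((104), (108), (108)), ((104), (110), (111)), ((104), (111), (112)), ((106), (110), (113))]
way L (np.float64(127.38), np.float64(14.9)) way R (np.float64(131.41), np.float64(-15.61)) blue R (np.float64(93.02), np.float64(-15.33)) (np.float64(118.42), np.float64(-15.45))
sole (np.float64(118.99), np.float64(14.77)) (np.float64(91.84), np.float64(14.89)) (np.float64(91.88), np.float64(-13.04)) (np.float64(115.66), np.float64(-13.38))
sole (np.float64(118.87), np.float64(14.73)) (np.float64(91.8), np.float64(14.84)) (np.float64(91.84), np.float64(-13.0)) (np.float64(115.56), np.float64(-13.34))
```

The sole sits about 1.1 mm too far to +y, with blue showing on the right at column 353. I'll fit both right-hand edges for yaw.

```bash
cat > yawfit.py <<'E'
from h import *
import sys
def fit(f,zs,zw=75,c=(567.3,191.9),yaw=-6.07):
    s=load(f); im=s['pixels'].astype(float); th=np.radians(yaw); d=np.array([np.cos(th),np.sin(th)]); n=np.array([-d[1],d[0]])
    loc=lambda uv,z:(lambda p:(p@d,p@n))(onz(s,uv,z)[:2]-np.array(c))
    A=[];B=[];L=[]
    for y in range(48,240,2):
        R_=im[y,:,0]; G=im[y,:,1]
        # red->white: start of white (G>200) ; white->non white (R<155)
        w=[x for x in range(325,365) if G[x]>190]
        if not w: continue
        x=w[-1]
        while R_[x+1]>155: x+=1
        A.append(loc((x+(R_[x]-155)/(R_[x]-R_[x+1]),y),zs))
        D=im[y,:,2]-im[y,:,0]; k=[q for q in range(x,x+8) if D[q]>35]
        if k:
            q=k[-1]; B.append(loc((q+(D[q]-35)/(D[q]-D[q+1]),y),zw))
        lum=im[y,:,0]
        l=[q for q in range(280,300) if lum[q]<88 and lum[q+1]>=88]
        if l: L.append(loc((l[0]+(88-lum[l[0]])/(lum[l[0]+1]-lum[l[0]]),y),zs))
    for nme,Q in (('soleR',A),('blueR',B),('soleL',L)):
        Q=np.array(Q)
        if len(Q)<8: print(nme,len(Q)); continue
        p=np.polyfit(Q[:,0],Q[:,1],1); rs=Q[:,1]-np.polyval(p,Q[:,0]); k=abs(rs-np.median(rs))<0.7; p=np.polyfit(Q[k,0],Q[k,1],1)
        print(nme,len(Q),k.sum(),'slope deg',np.degrees(p[0]).round(3),'at 60:',np.polyval(p,60).round(2),'at 0:',p[1].round(2))
fit(sys.argv[1],float(sys.argv[2]))
E
python3 yawfit.py w8 92.3
python3 - <<'E'
from h import *
q=r.sense(); print(q['tool_pos'],q['tcp_rot'])
E
```

```text
soleR 96 96 slope deg 0.065 at 60: -12.78 at 0: -12.85
blueR 96 96 slope deg 0.022 at 60: -15.41 at 0: -15.43
soleL 96 96 slope deg 0.009 at 60: 15.13 at 0: 15.12
[567.47042389 193.5784974  138.84789856] [-1.79980578e+02 -4.93221650e-02 -5.99150263e+00]
```

Emit:
{"op": "drive_tool", "data": {
  "moves": [
    [[0.2, -0.7, -1], 0],
    [[0.4, -1.4, -2], 0],
    [[0.4, -1.4, -4], 0],
    [[0.4, -1.4, -5], 0],
    [[0.4, -1.4, -6], 0],
    [[0.4, -1.4, -6], 0],
    [[0.4, -1.4, -6], 0],
    [[0.4, -1.4, -6], 0]
  ]
}}

```text
time: 12.13
tool_pos: [567.6, 192.1, 132.4]
tcp_rot: [-180.0, -0.0, -6.0]
ft_force: [0.8, -0.6, -5.7]
finger_gap: 16.6
```

```bash
python3 - <<'E'
from h import *
s=snap('wrist','w9'); print(s['xyz'],s['orientation'])
q=r.sense(); print(q['tool_pos'],q['tcp_rot'],q['ft_force'],q['time'])
a=cv2.resize(s['pixels'][0:150,255:385,::-1],None,fx=4,fy=4,interpolation=cv2.INTER_CUBIC); cv2.imwrite('pics/crop9.png',a)
E
python3 yawfit.py w9 86.3
```

```text
[648.40757492 183.05140439 252.72860363] [ 1.61430828e+02  8.05046758e-03 -9.59921863e+01]
[567.56518275 192.08963668 132.36492101] [-1.79998074e+02 -6.93009625e-03 -5.99424586e+00] [-1.00371454  0.16394967 -6.98792621] 12.1833
soleR 96 96 slope deg 0.08 at 60: -14.09 at 0: -14.18
blueR 34 34 slope deg -0.057 at 60: -15.12 at 0: -15.06
soleL 96 96 slope deg -0.052 at 60: 14.08 at 0: 14.14
```

View pics/crop9.png

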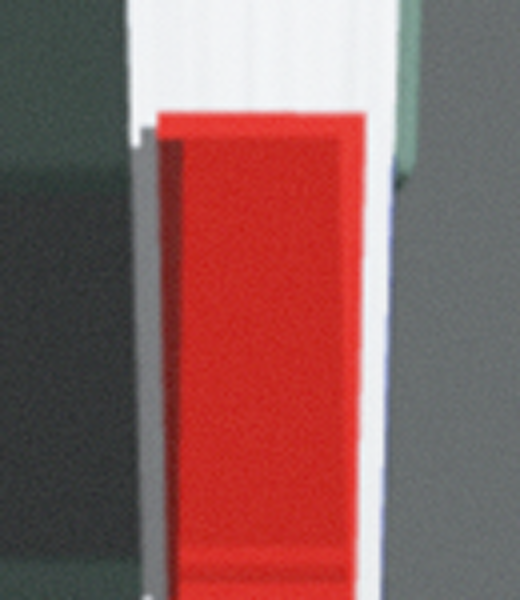

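```bash
python3 - <<'E'
from h import *
s=load('w9'); im=s['pixels'].astype(float); c=np.array([567.3,191.9]); th=np.radians(-6.07); d=np.array([np.cos(th),np.sin(th)]); n=np.array([-d[1],d[0]])
loc=lambda uv,z:(lambda p:((p@d).round(2),(p@n).round(2)))(onz(s,uv,z)[:2]-c)
for y in (8,16,24):
    R_=im[y,:,0]; x=[q for q in range(280,300) if R_[q]<150<=R_[q+1]][0]; xl=x+(150-R_[x])/(R_[x+1]-R_[x])
    x=[q for q in range(340,365) if R_[q]>=180>R_[q+1]][0]; xr=x+(R_[x]-180)/(R_[x]-R_[x+1])
    print('way',loc((xl,y),75),loc((xr,y),75))
print('sole far',loc((291,32.2),86.3),'blue far',loc((354,39.2),75))
print(im[28:37,291].astype(int).tolist()); print(im[34:46,353].astype(int).tolist())
E
```

```text
way (np.float64(131.88), np.float64(15.03)) (np.float64(131.92), np.float64(-15.13))
way (np.float64(128.79), np.float64(15.06)) (np.float64(128.83), np.float64(-15.22))
way (np.float64(125.66), np.float64(15.1)) (np.float64(125.7), np.float64(-15.23))
sole far (np.float64(119.82), np.float64(12.41)) blue far (np.float64(119.64), np.float64(-15.58))
[[241, 242, 245], [240, 242, 244], [235, 238, 240], [201, 204, 213], [141, 146, 149], [124, 125, 128], [125, 125, 128], [126, 130, 131], [125, 127, 128]]
[[207, 220, 217], [200, 213, 212], [192, 206, 203], [190, 204, 203], [169, 187, 193], [147, 163, 182], [139, 156, 177], [130, 145, 174], [117, 132, 163], [116, 130, 158], [110, 124, 144], [107, 116, 138]]
```

The sole is centred: its mid-line is within 0.1 mm of the way's, the ends agree to about 0.2 mm, and the yaw agrees to about 0.1°. I lower gently.

Emit:
{"op": "drive_tool", "data": {
  "moves": [
    [[0, 0, -0.7], 0],
    [[0, 0, -1.4], 0],
    [[0, 0, -2], 0],
    [[0, 0, -2.5], 0],
    [[0, 0, -3], 0],
    [[0, 0, -3.3], 0],
    [[0, 0, -3.5], 0],
    [[0, 0, -3.5], 0]
  ]
}}

```text
time: 12.85
tool_pos: [567.5, 192.0, 128.7]
tcp_rot: [180.0, 0.0, -6.0]
ft_force: [-0.4, -0.6, -6.4]
finger_gap: 16.9
```

Emit:
{"op": "drive_tool", "data": {
  "moves": [
    [[0, 0, -0.1], 0],
    [[0, 0, -0.2], 0],
    [[0, 0, -0.3], 0],
    [[0, 0, -0.4], 0],
    [[0, 0, -0.4], 0],
    [[0, 0, -0.4], 0],
    [[0, 0, -0.4], 0],
    [[0, 0, -0.4], 0]
  ]
}}

```text
time: 13.52
tool_pos: [567.5, 192.1, 128.5]
tcp_rot: [-180.0, -0.0, -6.0]
ft_force: [-0.2, -0.5, -5.6]
finger_gap: 17.1
```

Emit:
{"op": "drive_tool", "data": {
  "moves": [
    [[0, 0, -0.1], 0],
    [[0, 0, -0.2], 0],
    [[0, 0, -0.3], 0],
    [[0, 0, -0.3], 0],
    [[0, 0, -0.3], 0],
    [[0, 0, -0.3], 0],
    [[0, 0, -0.3], 0],
    [[0, 0, -0.3], 0]
  ]
}}

```text
time: 14.18
tool_pos: [567.6, 192.2, 128.4]
tcp_rot: [-180.0, -0.0, -6.0]
ft_force: [-3.5, 0.0, 1.0]
finger_gap: 17.1
```

```bash
python3 - <<'E'
from h import *
for i in range(4):
    q=r.sense(); print(q['tool_pos'],q['ft_force'],q['wrist_torque'],q['time']); r.snapshot('wrist')
E
```

```text
[567.55400243 192.16194907 128.39086111] [-3.47381752  0.00431507  1.02824244] [-0.02998758  0.59971578  0.0039031 ] 14.1833
[567.56685534 192.13627792 128.41343984] [-4.62625935 -0.04933525  0.69697181] [-0.05369033  0.67785603 -0.01287044] 14.2333
[567.55375749 192.19057041 128.41461955] [-3.81264206  0.35364046  1.72171102] [-0.0433994   0.64510591 -0.02612229] 14.2833
[567.54903927 192.19594512 128.38566094] [-4.07958798  1.09278649  1.19654119] [-0.07051645  0.72448699 -0.02177194] 14.3333
```

It is in contact: the way now bears the whole weight and the wrist reads about +1 N. I release by opening the fingers in place.

Emit:
{"op": "drive_tool", "data": {
  "moves": [
    [[0, 0, 0], 0],
    [[0, 0, 0], 0],
    [[0, 0, 0], 0],
    [[0, 0, 0], 0],
    [[0, 0, 0], 0],
    [[0, 0, 0], 0],
    [[0, 0, 0], 0],
    [[0, 0, 0], 0]
  ],
  "fingers": 34
}}

```text
time: 15.05
tool_pos: [567.5, 192.1, 128.1]
tcp_rot: [-180.0, -0.0, -6.0]
ft_force: [0.3, -0.1, 0.2]
finger_gap: 34.4
```

```bash
python3 - <<'E'
from h import *
s=snap('wrist','w10'); snap('scene','s10')
q=r.sense(); print(q['tool_pos'],q['tcp_rot'],q['ft_force'],q['wrist_torque'],q['finger_gap'],q['time'])
a=cv2.resize(s['pixels'][0:150,255:385,::-1],None,fx=4,fy=4,interpolation=cv2.INTER_CUBIC)
b=cv2.resize(load('s10')['pixels'][170:280,310:490,::-1],None,fx=4.4,fy=4.4,interpolation=cv2.INTER_CUBIC)[:600,:800]
cv2.imwrite('pics/crop10.png',a);cv2.imwrite('pics/crop10s.png',b)
E
python3 yawfit.py w10 82; python3 inhand.py w9 w10
```

```text
[567.53202815 192.04413334 128.09311355] [ 1.79998712e+02 -4.61925951e-03 -5.99543345e+00] [0.86564796 0.04195035 0.39780089] [ 0.02638614  0.02224961 -0.06324525] 33.67669103760834 15.15
soleR 96 96 slope deg 0.022 at 60: -13.83 at 0: -13.85
blueR 96 96 slope deg 0.023 at 60: -15.39 at 0: -15.41
soleL 96 96 slope deg -0.025 at 60: 14.3 at 0: 14.33
w9 (np.float64(27.664723032069972), {60: (np.int64(299), np.int64(345)), 100: (np.int64(299), np.int64(344)), 200: (np.int64(298), np.int64(342)), 280: (np.int64(299), np.int64(343))})
w10 (np.float64(27.50635129215944), {60: (np.int64(298), np.int64(344)), 100: (np.int64(298), np.int64(343)), 200: (np.int64(297), np.int64(341)), 280: (np.int64(297), np.int64(342))})
```

View pics/crop10.png

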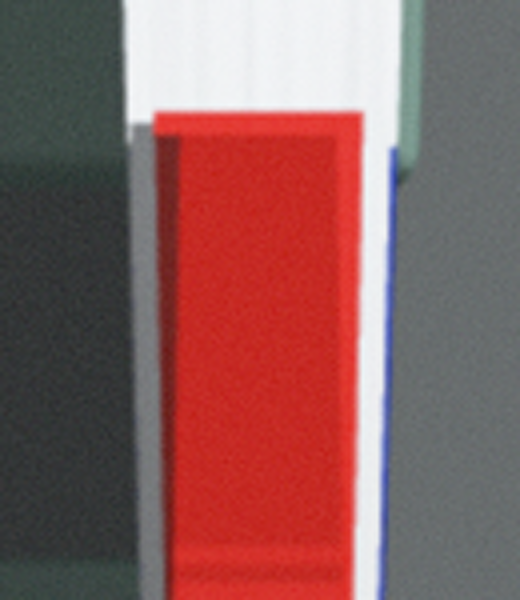

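View pics/crop10s.png

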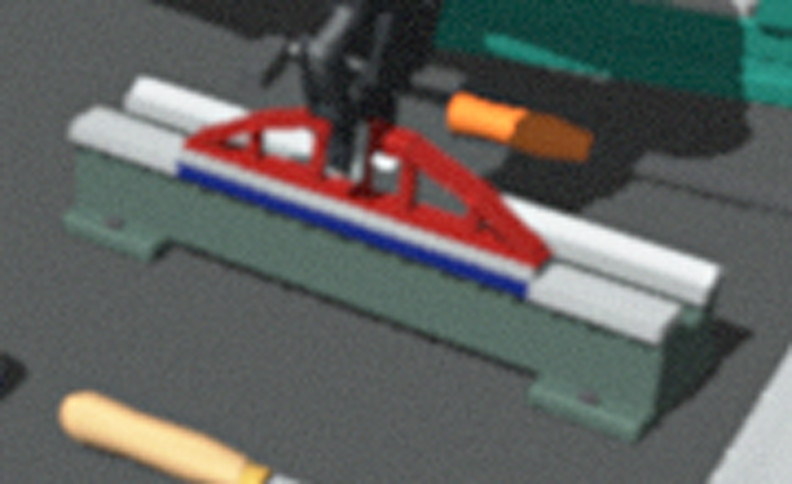

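```bash
python3 - <<'E'
from h import *
s=load('w10'); im=s['pixels'].astype(float); c=np.array([567.3,191.9]); th=np.radians(-6.07); d=np.array([np.cos(th),np.sin(th)]); n=np.array([-d[1],d[0]])
loc=lambda uv,z:(lambda p:((p@d).round(2),(p@n).round(2)))(onz(s,uv,z)[:2]-c)
for y in (8,16,24):
    R_=im[y,:,0]; x=[q for q in range(280,300) if R_[q]<150<=R_[q+1]][0]; xl=x+(150-R_[x])/(R_[x+1]-R_[x])
    x=[q for q in range(340,365) if R_[q]>=180>R_[q+1]][0]; xr=x+(R_[x]-180)/(R_[x]-R_[x+1])
    print('way',loc((xl,y),75),loc((xr,y),75))
print('sole far',loc((290,31.3),82),'blue far',loc((353.7,36.8),75))
# scene: ends
s=load('s10')
for nm,(u,v) in {'L sole/blue':(178,170),'R blue':(527,290)}.items(): print(nm,loc.__call__((0,0),75) and None, (lambda p:((p@d).round(1),(p@n).round(1)))(onz(s,(310+u/4.4,170+v/4.4),75)[:2]-c))
print((lambda p:((p@d).round(1),(p@n).round(1)))(onz(s,(310+547/4.4,170+262/4.4),82)[:2]-c))
E
```

```text
way (np.float64(130.72), np.float64(15.06)) (np.float64(130.76), np.float64(-15.16))
way (np.float64(127.7), np.float64(15.05)) (np.float64(127.74), np.float64(-15.21))
way (np.float64(124.64), np.float64(15.06)) (np.float64(124.68), np.float64(-15.24))
sole far (np.float64(120.2), np.float64(12.81)) blue far (np.float64(119.7), np.float64(-15.08))
L sole/blue None (np.float64(-112.0), np.float64(-24.7))
R blue None (np.float64(122.8), np.float64(-23.3))
(np.float64(122.5), np.float64(0.4))
```

Set down, the mid-line is about 0.3 mm off, the far end about 0.5 mm off, and the yaw matches to under 0.05°. The fingers are clear and the force is about zero. I leave it resting for well over a second.

Emit:
{"op": "drive_tool", "data": {
  "moves": [
    [[0, 0, 0], 0],
    [[0, 0, 0], 0],
    [[0, 0, 0], 0],
    [[0, 0, 0], 0],
    [[0, 0, 0], 0],
    [[0, 0, 0], 0],
    [[0, 0, 0], 0],
    [[0, 0, 0], 0]
  ]
}}

```text
time: 15.82
tool_pos: [567.5, 192.1, 128.1]
tcp_rot: [-180.0, -0.0, -6.0]
ft_force: [-0.5, -0.0, 0.9]
finger_gap: 34.1
```

Emit:
{"op": "drive_tool", "data": {
  "moves": [
    [[0, 0, 0], 0],
    [[0, 0, 0], 0],
    [[0, 0, 0], 0],
    [[0, 0, 0], 0],
    [[0, 0, 0], 0],
    [[0, 0, 0], 0],
    [[0, 0, 0], 0],
    [[0, 0, 0], 0]
  ]
}}

```text
time: 16.48
tool_pos: [567.5, 192.1, 128.1]
tcp_rot: [-180.0, 0.0, -6.0]
ft_force: [0.7, 0.4, -0.2]
finger_gap: 33.9
```

Emit:
{"op": "drive_tool", "data": {
  "moves": [
    [[0, 0, 0], 0],
    [[0, 0, 0], 0],
    [[0, 0, 0], 0],
    [[0, 0, 0], 0],
    [[0, 0, 0], 0],
    [[0, 0, 0], 0],
    [[0, 0, 0], 0],
    [[0, 0, 0], 0]
  ],
  "fingers": 10,
  "squeeze": 60
}}

```text
time: 17.15
tool_pos: [567.6, 192.3, 128.3]
tcp_rot: [-180.0, -0.0, -6.0]
ft_force: [0.1, 3.6, 1.0]
finger_gap: 17.0
```

Emit:
{"op": "drive_tool", "data": {
  "moves": [
    [[0, 0, 0], 0],
    [[0, 0, 0], 0],
    [[0, 0, 0], 0],
    [[0, 0, 0], 0],
    [[0, 0, 0], 0],
    [[0, 0, 0], 0],
    [[0, 0, 0], 0],
    [[0, 0, 0], 0]
  ]
}}

```text
time: 17.82
tool_pos: [567.6, 192.2, 128.3]
tcp_rot: [-180.0, -0.0, -6.0]
ft_force: [0.0, 3.8, 2.9]
finger_gap: 17.3
```

Emit:
{"op": "drive_tool", "data": {
  "moves": [
    [[0, 0, 0.3], 0],
    [[0, 0, 0.8], 0],
    [[0, 0, 1.6], 0],
    [[0, 0, 2.6], 0],
    [[0, 0, 3.8], 0],
    [[0, 0, 5], 0],
    [[0, 0, 6], 0],
    [[0, 0, 6], 0]
  ]
}}

```text
time: 18.48
tool_pos: [567.5, 191.9, 134.1]
tcp_rot: [180.0, 0.0, -6.0]
ft_force: [-0.2, -0.2, -5.8]
finger_gap: 17.1
```

```bash
python3 - <<'E'
from h import *
s=snap('wrist','w11')
q=r.sense(); print(q['tool_pos'],q['tcp_rot'],q['ft_force'],q['wrist_torque'],q['finger_gap'],q['time'])
E
python3 yawfit.py w11 88; python3 inhand.py w9 w10 w11
```

```text
[567.52253375 191.97671793 134.12847632] [ 1.79995742e+02 -7.61883141e-04 -5.99916509e+00] [-0.40004689  0.3929747  -6.42671844] [-0.00822977  0.03071922  0.04422371] 16.827753341252556 18.5333
soleR 96 96 slope deg 0.087 at 60: -14.34 at 0: -14.43
blueR 0
soleL 96 96 slope deg -0.082 at 60: 14.01 at 0: 14.1
w9 (np.float64(27.664723032069972), {60: (np.int64(299), np.int64(345)), 100: (np.int64(299), np.int64(344)), 200: (np.int64(298), np.int64(342)), 280: (np.int64(299), np.int64(343))})
w10 (np.float64(27.50635129215944), {60: (np.int64(298), np.int64(344)), 100: (np.int64(298), np.int64(343)), 200: (np.int64(297), np.int64(341)), 280: (np.int64(297), np.int64(342))})
w11 (np.float64(27.50941780821918), {60: (np.int64(299), np.int64(345)), 100: (np.int64(299), np.int64(344)), 200: (np.int64(298), np.int64(342)), 280: (np.int64(299), np.int64(343))})
```

It is held again and came off cleanly with no turn. I lift straight up another 94 mm, smoothly.

Emit:
{"op": "drive_tool", "data": {
  "moves": [
    [[0, 0, 2], 0],
    [[0, 0, 6], 0],
    [[0, 0, 11], 0],
    [[0, 0, 17], 0],
    [[0, 0, 24], 0],
    [[0, 0, 31], 0],
    [[0, 0, 38], 0],
    [[0, 0, 45], 0]
  ]
}}

```text
time: 19.2
tool_pos: [567.7, 192.1, 180.2]
tcp_rot: [-180.0, -0.0, -6.0]
ft_force: [0.2, -0.2, -6.9]
finger_gap: 17.3
```

Emit:
{"op": "drive_tool", "data": {
  "moves": [
    [[0, 0, 7], 0],
    [[0, 0, 14], 0],
    [[0, 0, 21], 0],
    [[0, 0, 28], 0],
    [[0, 0, 35], 0],
    [[0, 0, 41], 0],
    [[0, 0, 45], 0],
    [[0, 0, 48], 0]
  ]
}}

```text
time: 19.87
tool_pos: [567.7, 192.1, 227.8]
tcp_rot: [-180.0, -0.0, -6.0]
ft_force: [0.4, 0.0, -6.9]
finger_gap: 16.6
```

Emit:
{"op": "drive_tool", "data": {
  "moves": [
    [[0, 0, 1], 0],
    [[0, 0, 1], 0],
    [[0, 0, 1], 0],
    [[0, 0, 1], 0],
    [[0, 0, 1], 0],
    [[0, 0, 1], 0],
    [[0, 0, 1], 0],
    [[0, 0, 1], 0]
  ]
}}

```text
time: 20.53
tool_pos: [567.5, 192.1, 228.0]
tcp_rot: [180.0, 0.0, -6.0]
ft_force: [0.3, 0.3, -7.2]
finger_gap: 16.9
```

```bash
python3 - <<'E'
from h import *
s=snap('wrist','w12'); snap('scene','s12')
q=r.sense(); print(q['tool_pos'],q['tcp_rot'],q['ft_force'],q['wrist_torque'],q['finger_gap'],q['time'],abs(q['qd']).max())
E
python3 inhand.py w11 w12
```

```text
[567.50360346 192.05369206 228.0639495 ] [ 1.79998781e+02  1.22861068e-03 -5.99224531e+00] [-0.22811635  1.04931582 -6.76298949] [-0.00909173 -0.00480081 -0.01855391] 16.885782266398444 20.6333 0.031990522064079374
w11 (np.float64(27.50941780821918), {60: (np.int64(299), np.int64(345)), 100: (np.int64(299), np.int64(344)), 200: (np.int64(298), np.int64(342)), 280: (np.int64(299), np.int64(343))})
w12 (np.float64(27.527394395650354), {60: (np.int64(298), np.int64(345)), 100: (np.int64(298), np.int64(344)), 200: (np.int64(298), np.int64(342)), 280: (np.int64(298), np.int64(343))})
```

View pics/s12.png

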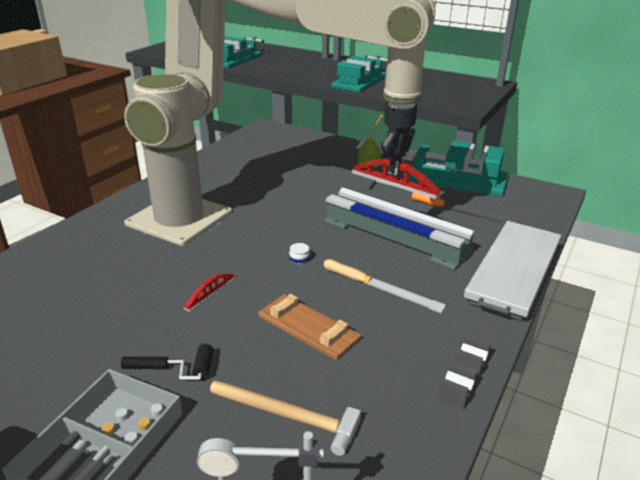

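View pics/w12.png

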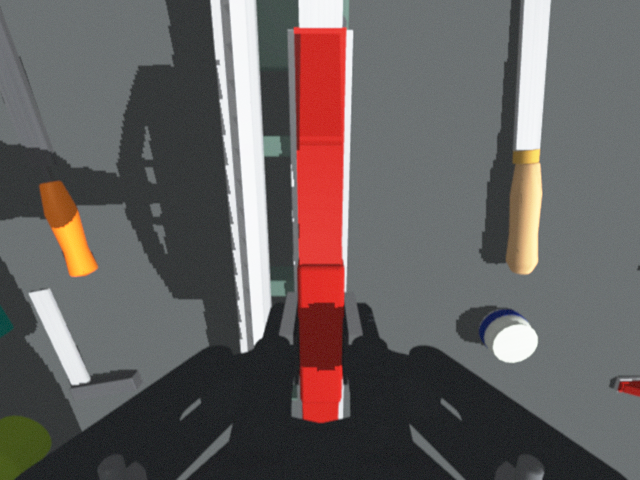

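The scene shows the straightedge held level at (397,178) above the way, and the other tools where they were. The TCP is at 228.0 mm, so the underside is about 175 mm up, which is 100 mm over the way. I hand in.

```bash
python3 -c "
from bench import r
print(r.hand_in())"
```

```text
the job is handed in; nothing more can be done
None
```

I picked the 240 mm straightedge off its rest by the grip, laid it on the blued length and let go. After more than 1.3 s I gripped it again and lifted it straight up. I handed in at about 20.6 s, still holding it.

- **Placing:** with it resting free on the way, its mid-line was about 0.3 mm off the way's, its far end about 0.5 mm past the end of the blue, and its yaw within 0.05°.
- **Conflicting reading:** fitting only the blue edge on the right put the sideways offset nearer 0.5 mm. Either way the sole stayed within the way's edges.
- **Near end:** the gripper hid it from the wrist camera. I judged it from the scene picture, where it looked matched. My ray check there was off by several millimetres, so I did not use it.
- **Set-down force:** just before release the way carried the full weight. The wrist read about 1 N upward, up to 5 N sideways and a moment of about 0.7 N m. All of that went to zero when the fingers opened.
- **Final hold:** the tool was level (under 0.1°) and still, with the underside about 100 mm above the way by the tool height. It read about 7 N with almost no moment. The straightedge had not shifted in the grip during the lift.
- **Other tools:** they look undisturbed in the last scene picture.

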